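# Snap the split clip onto the decorating wheel's spindle

### The job

Take the fork tool by its handle and use it to push the orange split clip sideways along the decorating wheel's top until it snaps into the groove of the spindle; then, with the tool still on it, press it firmly home with about 15 N, never more than 25 N. Do not touch the clip with the fingers or arm; afterwards stand the tool upright on the middle of its cork mat, let go, and leave the other things lying where they are.

Things in the scene. Friction and masses are not known exactly. Their poses are not given: they have to be found in the camera images.
- spindle (a point): on the axis of the decorating wheel's upright spindle, level with the wheel's top face (z up). The wheel is a grey metal disc 170 mm across, top 50 mm above the table, fixed, not turning. The groove is a neck 18 mm across and 8 mm high that starts at this height; above it is a steel head 26 mm across, its top 21.5 mm above the wheel's top
- clip: orange split clip, 6 mm high, lying loose and flat on the wheel, mouth toward the spindle within 0.3 rad. Origin: underside, centre of its ring; it lies on the spindle's axis when the clip is home. +x: out of the mouth, z up. Two sprung jaws, 36 mm wide over all, rounded tips 6 mm ahead of the origin with 13.4 mm between
- fork: fork tool, about 0.2 kg, upright on the cork mat. Origin: underside, below the handle's axis; +x toward the fork, z up. Steel foot 8 mm thick, 36 mm wide, from 28 mm behind to 42 mm ahead of the origin. Dark wooden handle 24 mm (x) by 20 mm (y), top at 65 mm, brass collar up to 14 mm. Taken across its 24 mm, a finger ahead and one behind, it bears the push best
- mat: cork mat, 140 x 80 x 4 mm, fixed flat on the table; origin at the centre of its underside, x along its length, z up
- glue_tube: black and red glue tube, 119 mm long, 24 mm high, lying on the table; leave alone. Origin at the centre of its underside, length along y
- nippers: tile nippers with red handles, 199 x 52 x 15 mm, lying behind the wheel; leave alone. Origin at the centre of the underside, length along y
- eraser: eraser in a blue sleeve, 43 x 20 x 12 mm, lying at the near edge; leave alone. Origin at the centre of the underside, length along y
- fork_mid (a point): point at the middle of the fork tool's foot, on its underside, 16.5 mm ahead of the tool's origin; axes as the tool's
- clip_back (a point): middle of the clip's straight rear face, 16 mm behind its origin, at half height; the face is 32 mm wide and from its middle a tail 12 mm wide sticks out 8.5 mm farther back. Push here, with the fork on both sides of the tail. Axes as the clip's
- clip_mouth (a point): midway between the clip's jaw tips, 6 mm ahead of its origin, at half height; axes as the clip's. The jaws meet the neck with the clip's origin 13 mm short of the axis, resist with up to 5 to 9 N, let go about 7 mm short and pull the clip on; then the push drops to almost nothing until the clip's back stops hard on the neck
- fork_tip (a point): midway between the ends of the fork's two prongs, 61 mm ahead of the tool's origin, 4 mm above its underside; axes as the tool's. Prongs 10 mm wide, 8 mm high, 19 mm long, slot between them 16 mm. They meet the clip well with the tool's underside about 2 mm above the wheel's top
Not all that is in view belongs to the job. What is shaped like the part that bears spindle but blue is not meant. Several things look just like the fork: the one meant starts farthest to the robot's left.

How it is judged:
By the outcome, as a careful person would: the job done as asked, in the order asked, and still so for the second after the job is handed in, with the robot touching nothing.
It also fails if it takes over 61 s, if anything falls off the work surface, if the arm or the gripper's body presses on something with over 40 N, if the wrist force passes 120 N, or if a joint passes its speed limit or range.

### The arm

A 7-joint arm with a two-finger parallel gripper is mounted at the origin on a cart in front of the work surface, level with it; the furniture and walls round the work are solid. World frame = base frame: x ahead of the robot, y to its left, z up, the work surface at z = 0. Lengths are in m, angles in degrees, forces in N, time in s.
With the tool pointing down it reaches from about 0.4 to 0.925 m from the base axis. Payload 4.1 kg.
Tool frame: the origin (TCP) lies on the centre line of the jaws, within the pads' length; the fingertips stand robot.tip_reach ahead of it and the grasp point (between the pads) lies 5 mm behind it (robot.tip_reach is the distance from the TCP to the fingertips, in m); z points along the fingers, y is the line along which they close (so a half turn about z gives the same grasp; the last joint's range is limited). The gripper opens to 85 mm and grips with 20 to 120 N. Pads are 22 mm wide; open, the fingers measure 114 mm over their backs; the gripper's body (76 mm by 85 mm) begins 54 mm behind the grasp point. The pads swing forward as they close: fully open they stand 13 mm farther back than shut.
Start: joints at [71.104, 22.827, 2.584, 88.041, -1.071, 69.15, -2.905], TCP at [0.149, -0.633, 0.245] pointing down, gripper open.
Joint ranges: [-161.44, 161.44], [-28.35, 127.94], [-78.24, 83.42], [0, 140.83], [-78.03, 258.03], [13.02, 114.36], [-168.23, 168.23]. Speed limits (degrees/s): [147.25, 147.25, 180, 180, 180, 180, 180].

### API

Orientations are given as [roll, pitch, yaw] about the fixed x, y, z axes, in that order (R = Rz(yaw) Ry(pitch) Rx(roll)).
In Python, from workcell import robot, camera gives the robot as it stands.
- The arm moves only by the tool drive_tool, never from a script. Its argument "commands" is a list of rows, each a list of 4 numbers: the shift along the tool's x, y, z in mm, then the turn about the tool's z in rad. A call has 1 to 10 rows; each row is the pose to reach, as a shift and turn from the pose commanded when the call began, along the tool's axes at that moment; what a row does not reach only later rows make up. A row lasts 1/8 s, in which the tool goes at most 62.5 mm and 10.7 degrees, less where a joint would pass 70% of its speed; a pose out of reach is approached as far as the arm can. A call with a gripper value outside its range is refused whole. "fingers" is the finger opening in mm, from 0 to 85.4, set as the call begins (left out, the last holds). The fingers move at their own pace and stop on an object; "squeeze" is the grip in N (left out, the last holds). Time passes only in rows, so rows that repeat a pose let the fingers close. It gives the time, the measured TCP pose, the force, the opening and the grip force at its end, in the units of the state.
- robot.sense(): the state, without advancing time (a new reading comes with each control period).
- camera(name): name is "scene" or "top" or "wrist"; returns a dict with "frame" (480x640x3 uint8, red, green, blue), "intrinsics" (3x3 intrinsics, pixels), "k1" (the pictures are not rectified: a ray, as slopes to the right and down, at radius r is drawn at 1 + k1 r^2 times it, then the intrinsics apply), "R" (3x3) and "t" (3): a world point X has camera coordinates R X + t. Camera axes: x right, y down, z forward; pixel columns grow to the right and rows downward; lengths in m; the calibration is good to about 2 mm. A picture is of the moment at which its call begins. There is no depth.
- robot.hand_in(): hands the job in; it is judged then, once.
The state is a dict: "clock": time; "joints": joint angles; "joint_vel": joint speeds; "joint_torque": joint torques, N m; "tool_pos": TCP position; "eef_rot": TCP orientation; "wrist_force": force on the tool from outside, world axes, zero at the start; "moment": the same for the moment, N m; "width": opening from 0.0 (shut) to 1.0 (fully open); "gripper_force": force on a finger pad.
Only numpy, scipy, OpenCV 4.12 (cv2) and the standard library are available. Lean on these libraries where they do the work, as an engineer would, in place of code of your own. Each camera call takes 0.05 s, during which the arm holds its last target. There are 200 camera calls.

## Working session

There is one attempt and no reset: what is moved stays moved. The work goes in short steps, Python scripts to look and compute and a tool call to move; the robot and the scene stay as the last step left them, time stands still between calls to the robot, and variables do not carry over. Pictures are saved under pics/ and viewed, at most 10 in all, crops included, and the job is handed in when it is done.

Besides the shell and the picture viewer there is one more tool, called after "Emit:" as name(argument=value, ...) on one line, values as JSON. drive_tool: Moves the arm, as the interface text tells. Its arguments: {"type":"object","properties":{"commands":{"type":"array","items":{"type":"array","items":{"type":"number"}}},"fingers":{"type":"number"},"squeeze":{"type":"number"}},"required":["commands"]}

```bash
ls; mkdir -p pics
cat > h.py <<'E'
import numpy as np, cv2
from workcell import robot, camera
def snap(n,f):
    c=camera(n); cv2.imwrite(f'pics/{f}.png',c['frame'][:,:,::-1]); np.savez(f'pics/{f}.npz',**c); return c
def load(f): return dict(np.load(f'pics/{f}.npz'))
def ray(c,uv):
    K=c['intrinsics']; p=np.array([(uv[0]-K[0,2])/K[0,0],(uv[1]-K[1,2])/K[1,1]]); q=p.copy()
    for _ in range(20): q=p/(1+float(c['k1'])*(q@q))
    d=c['R'].T@np.array([q[0],q[1],1]); o=-c['R'].T@c['t']; return o,d
def plane(c,uv,z):
    o,d=ray(c,uv); return o+d*(z-o[2])/d[2]
def proj(c,X):
    p=c['R']@np.array(X)+c['t']; p=p[:2]/p[2]; p=p*(1+float(c['k1'])*(p@p)); K=c['intrinsics']
    return np.array([K[0,0]*p[0]+K[0,2],K[1,1]*p[1]+K[1,2]])
E
python3 - <<'E'
from h import *
a=snap('top','top0');b=snap('scene','scene0')
for c in (a,b): print(-c['R'].T@c['t'],c['R'][2],c['intrinsics'][0,0],c['k1'])
print(robot.sense(),robot.tip_reach)
E
```

```text
pics
[ 0.38940295 -0.29676624  1.09223618] [ 0.18331592 -0.02151756 -0.98281853] 481.40205242839033 -0.05795257863349545
[-0.05031734  0.18453346  0.72735731] [ 0.61513292 -0.45746784 -0.64213291] 578.1617522062267 0.00824836254291772
{'clock': 0.1, 'joints': array([71.10592662, 22.8672449 ,  2.58277266, 88.10553154, -1.07010539,
       69.15018533, -2.90571111]), 'joint_vel': array([-0.04051627, -0.00629964, -0.01336322, -0.16651089, -0.06982049,
       -0.00946868, -0.09165014]), 'joint_torque': array([ 3.01375716e-03, -4.76264513e+01,  1.36999838e+00, -2.54949993e+01,
        1.19762117e-02,  5.06831551e-03,  1.69140026e-05]), 'tool_pos': array([ 0.14854249, -0.63225261,  0.24438416]), 'eef_rot': array([-1.79901575e+02,  9.00499659e-03,  1.32257027e+01]), 'wrist_force': array([ 0.23486819, -0.70752042, -0.31010989]), 'moment': array([-0.0006646 ,  0.07370007, -0.00222212]), 'gripper_force': 0.0, 'width': 0.9995798768145236} 0.014
```

View pics/top0.png

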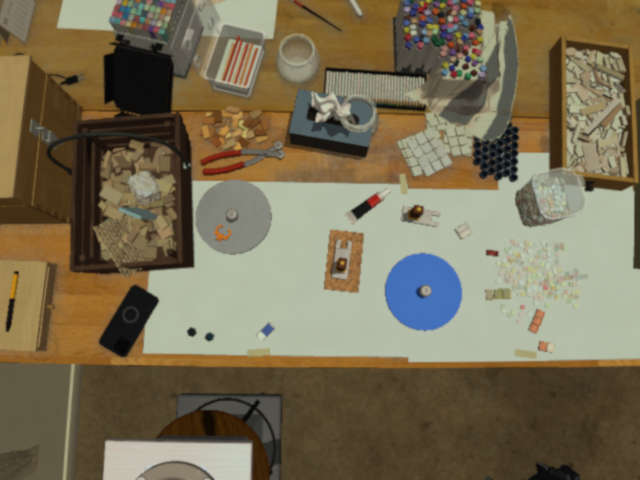

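View pics/scene0.png

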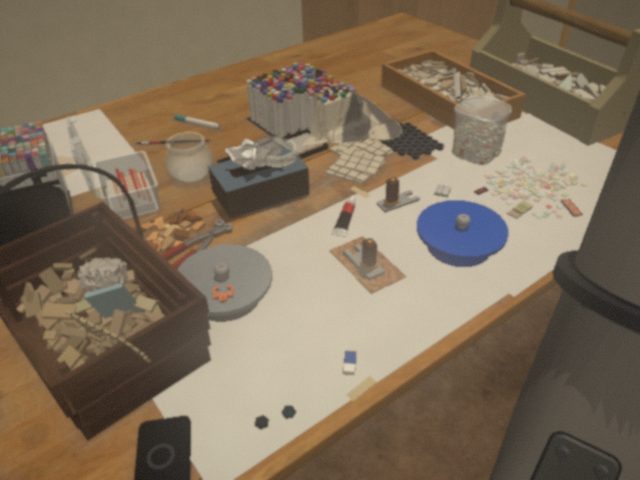

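The first picture (top) shows the grey wheel at (233,217) with the clip at (223,232), the mat with one fork at (341,260), a second fork at (418,213), and the blue decoy wheel at (424,291). The scene view agrees.
There are two fork candidates: (341,260) on the mat and (418,213) off it. Image left is the robot's left (+y), so the one on the mat should be the one meant. I'll confirm it in a crop.

Run:
```python
from h import *
c=load('top0');f=c['frame'][:,:,::-1]
A=cv2.resize(f[175:265,185:285],None,fx=4,fy=4,interpolation=cv2.INTER_CUBIC)
B=cv2.resize(f[220:310,300:400],None,fx=4,fy=4,interpolation=cv2.INTER_CUBIC)
cc=cv2.resize(f[185:245,365:465],None,fx=4,fy=4,interpolation=cv2.INTER_CUBIC)
s=load('scene0')['frame'][:,:,::-1]
D=cv2.resize(s[230:290,320:420],None,fx=4,fy=4,interpolation=cv2.INTER_CUBIC)
cv2.imwrite('pics/crop1.png',np.vstack([np.hstack([A,B]),np.hstack([cc,D])]))
for n,uv,z in [('wheel',(233.5,217),.05),('spintop',(232,215),.0715),('clip',(223,232),.056),('forkA top',(341,265),.065),('forkB top',(417,211),.065),('mat',(344,261),.004),('eraser',(266,330),.012),('glue',(368,205),.02),('boxcorner',(190,268),.1)]: print(n,plane(c,uv,z).round(4))
```

```text
wheel [ 0.6338 -0.1132  0.05  ]
spintop [ 0.6332 -0.1135  0.0715]
clip [ 0.5984 -0.0927  0.056 ]
forkA top [ 0.5272 -0.3511  0.065 ]
forkB top [ 0.6491 -0.5192  0.065 ]
mat [ 0.5446 -0.3612  0.004 ]
eraser [ 0.3879 -0.1886  0.012 ]
glue [ 0.6731 -0.4156  0.02  ]
boxcorner [ 0.5127 -0.0364  0.1   ]
```

View pics/crop1.png

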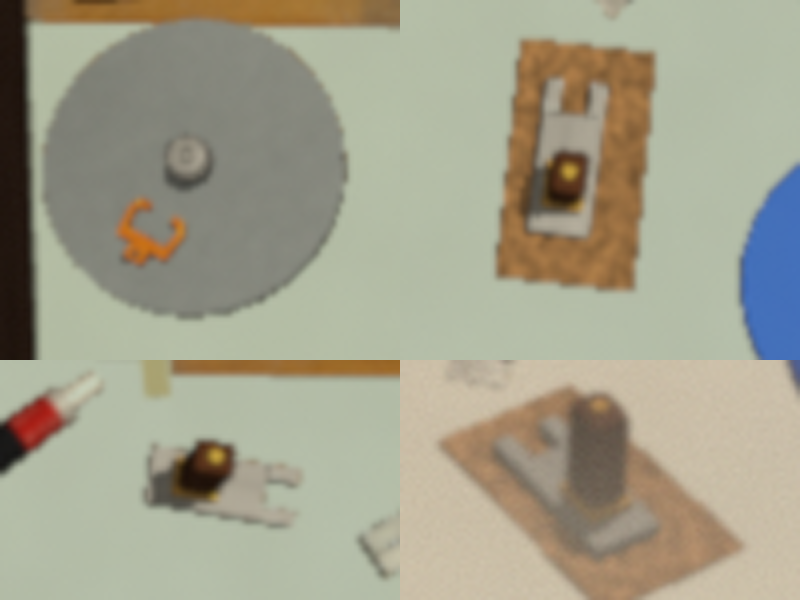

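The crop confirms it. The fork at (341,260) stands on the cork mat with its prongs up (toward +x), and it is the leftmost of the two. The clip's mouth faces up and to the right, toward the spindle.

Run:
```python
from h import *
c=load('top0')
q=lambda x,y,z:plane(c,(300+(x-400)/4-.4,220+y/4-.4),z)
M=[q(*p,.004) for p in [(522,40),(655,52),(633,290),(497,277)]]
print('mat',np.mean(M,0),[np.linalg.norm(M[i]-M[i-1]).round(4) for i in range(4)]); m=M[0]-M[3]+M[1]-M[2]; print(np.degrees(np.arctan2(m[1],m[0])))
F=[q(*p,.012) for p in [(548,78),(607,85),(588,237),(527,232)]]
f=F[0]-F[3]+F[1]-F[2]; fy=np.degrees(np.arctan2(f[1],f[0]));u=f/np.linalg.norm(f)
print('fork',np.mean(F,0)-u*.0165,fy,[np.linalg.norm(F[i]-F[i-1]).round(4) for i in range(4)])
print('top',q(569,170,.069))
o=np.mean(F,0)-u*.0165
s=robot.sense();yaw=np.radians(s['eef_rot'][2]);d=o-s['tool_pos'];d[2]=0
print('tool shift',d@[np.cos(yaw),np.sin(yaw),0],d@[np.sin(yaw),-np.cos(yaw),0],'turn',-(90+fy-s['eef_rot'][2])*np.pi/180)
```

```text
mat [ 0.54587013 -0.36082388  0.004     ] [np.float64(0.1375), np.float64(0.0772), np.float64(0.138), np.float64(0.0772)]
-5.5495596962738105
fork [ 0.53172577 -0.35295437  0.012     ] -7.273056413802666 [np.float64(0.0891), np.float64(0.034), np.float64(0.0879), np.float64(0.0345)]
top [ 0.53292399 -0.35274079  0.069     ]
tool shift 0.436919841109737 -0.18422265946573133 turn -1.213025487364507
```

Emit:
drive_tool(commands=[[437,-184,0,-1.21],[437,-184,0,-1.21],[437,-184,0,-1.21],[437,-184,0,-1.21],[437,-184,0,-1.21],[437,-184,0,-1.21],[437,-184,0,-1.21],[437,-184,0,-1.21],[437,-184,0,-1.21],[437,-184,0,-1.21]])

```text
clock: 1.35
tool_pos: [0.5309, -0.3546, 0.2448]
eef_rot: [-179.9, 0.0, 82.5]
wrist_force: [0.4, -0.5, 0.7]
width: 0.999
gripper_force: 0.0
```

Run:
```python
from h import *
c=snap('wrist','w1');s=robot.sense();print(s['clock'],s['tool_pos'],s['eef_rot'],s['joints'])
print(-c['R'].T@c['t'],c['R'][2],proj(c,[.5317,-.3530,.069]))
```

```text
1.4 [ 0.5304394  -0.35529432  0.24483063] [-1.79907890e+02  5.78001593e-02  8.24109987e+01] [ 44.56810227  22.5835776  -19.68346718  89.24119855   8.02112609
  69.62632146  15.88323501]
[ 0.54086606 -0.27601091  0.37262601] [-0.04048586 -0.30149248 -0.95260862] [321.67628345 217.98223391]
```

View pics/w1.png

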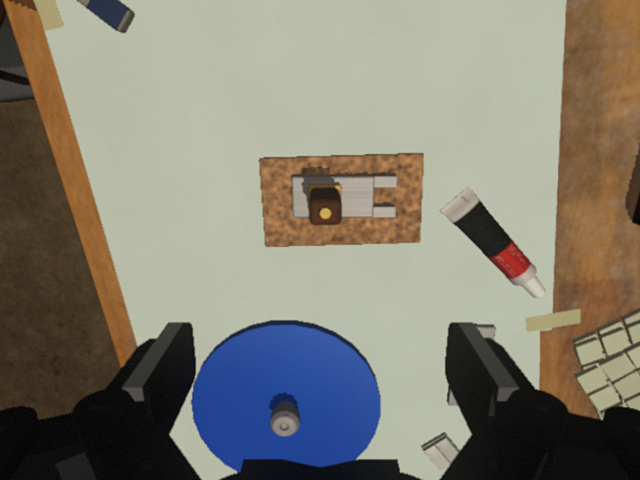

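The wrist picture shows the mat with corners (261,158), (423,153), (420,241) and (265,247), the fork's prong ends at x≈397, and the handle-top dot at (325,213). I'll refine from this.

Run:
```python
from h import *
c=load('w1');s=robot.sense()
P=[(397,177,.012),(397,217,.012),(294,218,.012),(292,177,.012)]
F=[plane(c,(x,y),z) for x,y,z in P]
f=F[0]-F[3]+F[1]-F[2]; u=f/np.linalg.norm(f);fy=np.degrees(np.arctan2(f[1],f[0]));o=np.mean(F,0)-u*.0165
print('fork',o,fy,[np.linalg.norm(F[i]-F[i-1]).round(4) for i in range(4)])
M=[plane(c,p,.004) for p in [(261,158),(265,247),(420,241),(423,153)]]
m=M[3]-M[0]+M[2]-M[1];print('mat',np.mean(M,0),np.degrees(np.arctan2(m[1],m[0])),[np.linalg.norm(M[i]-M[i-1]).round(4) for i in range(4)])
t=plane(c,(325,213),.069);print('top',t)
yaw=np.radians(s['eef_rot'][2]);d=t-s['tool_pos']
print('shift',d@[np.cos(yaw),np.sin(yaw),0],d@[np.sin(yaw),-np.cos(yaw),0],-(90+fy-s['eef_rot'][2])*np.pi/180)
# handle x-edges at its top rows
g=cv2.cvtColor(c['frame'],cv2.COLOR_RGB2GRAY);print(g[205:226:4,300:350:2])
```

```text
fork [ 0.53550335 -0.35027449  0.012     ] -7.236495734870001 [np.float64(0.0877), np.float64(0.0344), np.float64(0.0885), np.float64(0.0353)]
mat [ 0.54922814 -0.35691283  0.004     ] -5.483240237240325 [np.float64(0.1361), np.float64(0.0789), np.float64(0.1389), np.float64(0.0774)]
top [ 0.53455942 -0.34963968  0.069     ]
shift 0.006149226365238974 0.003337146779541348 -0.006152382222447882
[[161 161 162 160  74  45  49  56  56  57  60  58  56  56  57  56  58  58
   59  53  54 147 167 167 167]
 [162 165 164 165 110  41  52  59  58  50  56 138 166 169 140  67  55  56
   58  55  54 149 170 171 172]
 [159 157 160 161 129  46  53  57  61  57 138 170 165 166 168 143  62  56
   57  50  52 144 165 164 164]
 [112 111 111 112  90  45  55  57  60  57  72 150 167 164 145  70  59  60
   56  52  47  95 105 104 103]
 [125 110 122 126 113  62  51  58  62  59  60  57  59  57  58  59  59  59
   58  53  66  99 100 103 110]
 [100  95 109 104 120 120 109  94  83  99  95 102 113 114 106 105 107 111
  118 120 115 107 110 108 108]]
```

Emit:
drive_tool(commands=[[5,3,50,0],[5,3,110,0],[5,3,145,0],[5,3,145,0],[5,3,145,0]])

```text
clock: 2.02
tool_pos: [0.5361, -0.3507, 0.1021]
eef_rot: [179.9, 0.1, 82.5]
wrist_force: [0.4, -0.4, 1.3]
width: 1.002
gripper_force: 0.0
```

Run:
```python
from h import *
c=snap('wrist','w2');s=robot.sense();print(s['clock'],s['tool_pos'],s['eef_rot'])
for X in ([.534,-.351,.069],[.534,-.351,.057]):print(proj(c,X))
```

```text
2.075 [ 0.53668504 -0.35065806  0.10273914] [1.79787776e+02 1.17937489e-01 8.24787658e+01]
[316.00547908 309.15435376]
[316.15387363 296.81765223]
```

View pics/w2.png

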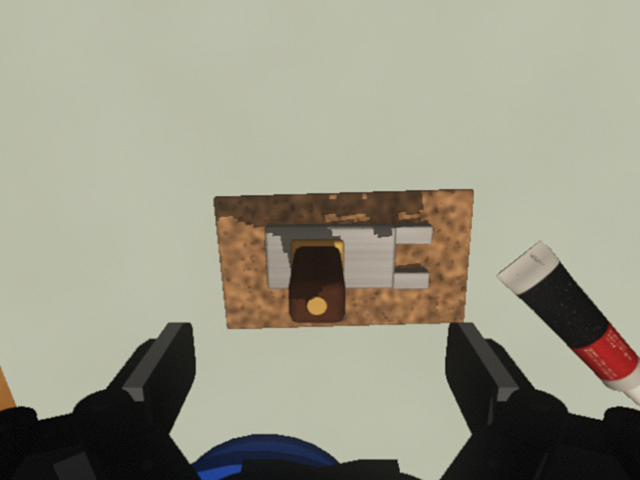

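The dot at (317,306) is within about 1 mm of the jaw midline (320), so I'll descend and grip.

Emit:
drive_tool(commands=[[0.5,-1.5,30,0],[0.5,-1.5,57,0],[0.5,-1.5,57,0],[0.5,-1.5,57,0]])

```text
clock: 2.58
tool_pos: [0.5357, -0.3494, 0.0456]
eef_rot: [179.8, 0.1, 82.5]
wrist_force: [-0.3, 0.1, 0.4]
width: 1.0
gripper_force: 0.0
```

Emit:
drive_tool(commands=[[0,0,0,0],[0,0,0,0],[0,0,0,0],[0,0,0,0],[0,0,0,0],[0,0,0,0],[0,0,0,0],[0,0,0,0]], fingers=0, squeeze=60)

```text
clock: 3.58
tool_pos: [0.5345, -0.3486, 0.0437]
eef_rot: [180.0, 0.0, 82.6]
wrist_force: [-0.3, 0.1, 5.6]
width: 0.271
gripper_force: 59.7
```

Run:
```python
from h import *
c=load('top0')
f=c['frame'].astype(int)
m=((f[:,:,0]>150)&(f[:,:,0]-f[:,:,2]>90)).astype(np.uint8);m[:,:195]=0;m[:,270:]=0;m[:195]=0;m[260:]=0
ys,xs=np.nonzero(m);print(len(xs),xs.min(),xs.max(),ys.min(),ys.max(),plane(c,(xs.mean(),ys.mean()),.056))
s=robot.sense();print(s['tool_pos'],s['eef_rot'],s['width']*85.4,s['gripper_force'])
```

```text
97 215 230 225 240 [ 0.59367157 -0.0889637   0.056     ]
[ 0.53451501 -0.34859811  0.04372141] [1.79964508e+02 2.44213059e-02 8.25571925e+01] 23.111449903368534 59.65093374252319
```

The fork is gripped at 23 mm. The dark box near the wheel could get in the gripper's way, so I'll measure its height before travelling.

Emit:
drive_tool(commands=[[0,0,-40,0],[0,0,-100,0],[0,0,-155,0],[0,0,-155,0]])

```text
clock: 4.08
tool_pos: [0.5368, -0.3496, 0.2028]
eef_rot: [179.5, 0.2, 82.5]
wrist_force: [0.5, 0.4, -2.5]
width: 0.268
gripper_force: 59.7
```

Run:
```python
from h import *
a=load('top0');b=load('scene0')
A=cv2.resize(a['frame'][100:285,60:260,::-1],(400,370),interpolation=cv2.INTER_CUBIC)
B=cv2.resize(b['frame'][150:450,0:300,::-1],(400,400),interpolation=cv2.INTER_CUBIC)
o=np.zeros((400,800,3),np.uint8);o[:370,:400]=A;o[:,400:]=B;cv2.imwrite('pics/box.png',o)
s=robot.sense();print(s['tool_pos'],s['eef_rot'],s['width']*85.4,s['wrist_force'])
```

```text
[ 0.53678947 -0.34960804  0.2028378 ] [179.51934975   0.2110215   82.54323595] 22.9119532680752 [ 0.46657135  0.40918431 -2.45366823]
```

View pics/box.png

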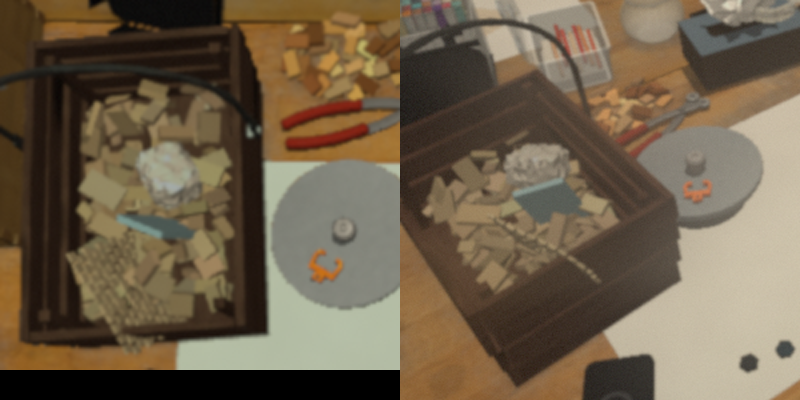

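The crop shows the box's near-right rim corner at scene pixel (210,307) and its base at (210,360). In the top view the base corner is at (193.5,266.5).

Run:
```python
from h import *
a=load('top0');b=load('scene0')
print('base',plane(b,(210,361),0),plane(a,(193.5,266.5),0))
for z in (.06,.08,.1,.12,.14): 
    X=plane(b,(210,307),z);p=proj(a,X);print(z,X.round(3),p.round(1),'crop',((p-[60,100])*2).round())
s=robot.sense()
yaw=np.radians(s['eef_rot'][2]);d=np.array([.50,-.085,0])-s['tool_pos']
print('shift',d@[np.cos(yaw),np.sin(yaw),0],d@[np.sin(yaw),-np.cos(yaw),0])
```

```text
base [ 0.52753832 -0.01689723  0.        ] [ 0.52866699 -0.01796935  0.        ]
0.06 [ 0.575 -0.053  0.06 ] [204.  241.8] crop [288. 284.]
0.08 [ 0.557 -0.046  0.08 ] [198.1 248.8] crop [276. 298.]
0.1 [ 0.538 -0.039  0.1  ] [191.9 256. ] crop [264. 312.]
0.12 [ 0.519 -0.032  0.12 ] [185.4 263.6] crop [251. 327.]
0.14 [ 0.5   -0.025  0.14 ] [178.6 271.6] crop [237. 343.]
shift 0.2575958044618072 -0.07081865118589789
```

Run:
```python
from h import *
s=robot.sense()
yaw=np.radians(s['eef_rot'][2]);d=np.array([.507,-.045,0])-s['tool_pos']
print('shift',d@[np.cos(yaw),np.sin(yaw),0],d@[np.sin(yaw),-np.cos(yaw),0])
```

```text
shift 0.2981659734869899 -0.06906896970971255
```

Emit:
drive_tool(commands=[[50,-12,0,0.08],[100,-24,0,0.16],[150,-36,0,0.24],[200,-48,0,0.32],[250,-60,0,0.38],[298,-69,0,0.43],[298,-69,0,0.43],[298,-69,0,0.43],[298,-69,0,0.43],[298,-69,0,0.43]])

```text
clock: 5.32
tool_pos: [0.5042, -0.0452, 0.1979]
eef_rot: [-180.0, 0.0, 57.8]
wrist_force: [0.5, -0.1, -2.3]
width: 0.273
gripper_force: 59.7
```

Run:
```python
from h import *
c=snap('wrist','w3');s=robot.sense();print(s['clock'],s['tool_pos'],s['eef_rot'],s['joints'],s['wrist_force'])
```

```text
5.375 [ 0.5043259  -0.04499621  0.1980027 ] [-1.79980661e+02  1.88050541e-02  5.78118445e+01] [ 22.01857332  11.83679675 -24.72404342 110.08002046   5.73195657
  59.2945039  -37.36545958] [-0.05220121  0.21819612 -3.1111632 ]
```

View pics/w3.png

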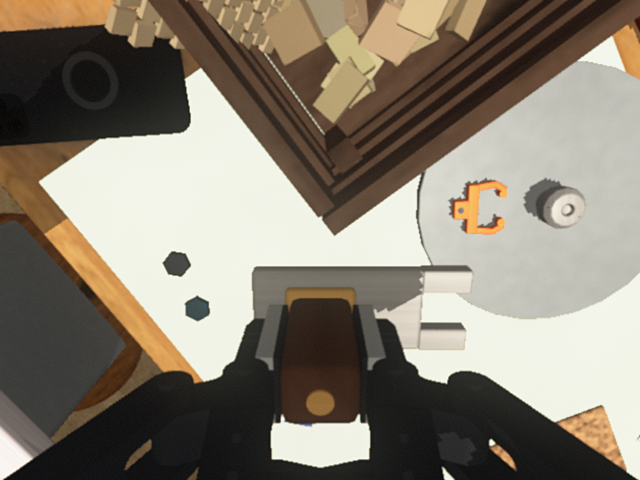

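The wrist picture shows the clip with jaw tips at about (503,190) and (501,228) and its tail end at (455,209). The spindle head is at (567,208), the held fork's prong ends are at x≈468, and the box corner is at (335,233).

Run:
```python
from h import *
c=load('w3');s=robot.sense();f=c['frame'].astype(int)
m=((f[:,:,0]>140)&(f[:,:,0]-f[:,:,2]>80)).astype(np.uint8);m[:,:420]=0;m[:,540:]=0;m[:160]=0;m[250:]=0
ys,xs=np.nonzero(m);print(len(xs),xs.min(),xs.max(),ys.min(),ys.max())
P=np.array([plane(c,(x,y),.0555)[:2] for x,y in zip(xs,ys)])
print('cent',P.mean(0)); (ctr,sz,ang)=cv2.minAreaRect((P*1000).astype(np.float32));print('rect',ctr,sz,ang)
g=cv2.medianBlur(cv2.cvtColor(c['frame'],cv2.COLOR_RGB2GRAY),5)
ci=cv2.HoughCircles(g[170:250,520:620],cv2.HOUGH_GRADIENT,1,20,param1=100,param2=15,minRadius=15,maxRadius=30)
if ci is not None:
  for x,y,r in ci[0][:3]: print('circ',x+520,y+170,r,plane(c,(x+520,y+170),.0715))
T=s['tool_pos'];yaw=np.radians(s['eef_rot'][2]-90);u=np.array([np.cos(yaw),np.sin(yaw),0]);v=np.array([-u[1],u[0],0])
zb=T[2]-.0397
for a,b in [(61,18),(61,8),(61,-8),(61,-18),(42,8),(-28,18),(-28,-18)]:
  X=T+u*a/1e3+v*b/1e3; print(a,b,[proj(c,[X[0],X[1],zb+h]).round(1) for h in (0,.008)])
g=cv2.cvtColor(c['frame'],cv2.COLOR_RGB2GRAY)
print('col445',g[256:360:2,445]);print('row282',g[282,400:490:2]);print('row335',g[335,400:490:2])
print('sp predicted',proj(c,[.633,-.1135,.0715]))
for uv in [(503,190),(501,228),(455,209),(485,180),(485,235)]:print(uv,plane(c,uv,.056))
```

```text
1288 453 507 181 234
cent [ 0.59756079 -0.08468012]
rect (598.0045776367188, -85.29777526855469) (34.84607696533203, 32.97797393798828) 60.658973693847656
circ 557.5 205.5 22.1 [ 0.63504958 -0.10208272  0.0715    ]
61 18 [array([470.7, 260.1]), array([477.5, 267.1])]
61 8 [array([468.2, 282.6]), array([474.8, 290.4])]
61 -8 [array([464.4, 317.1]), array([470.7, 326.2])]
61 -18 [array([462.2, 337.8]), array([468.2, 347.6])]
42 8 [array([422.7, 282.6]), array([427.2, 290.4])]
-28 18 [array([254.4, 260.2]), array([251.5, 267.2])]
-28 -18 [array([258.2, 337.8]), array([255.6, 347.6])]
col445 [208 209 208 206 198  91  88  96 191 228 230 230 227 225 223 218 218 219
 219 242 241 242 242 242 242 242 241 242 242 242 242 242 245 177  86  91
  92 169 216 222 222 219 214 210 209 208 207 230 243 241 242 241]
row282 [120 118 118 119 119 120 118 119 118 118 141 179 186 224 223 223 225 223
 223 224 225 225 224 224 226 225 226 226 224 225 226 226 226 226 223 221
 193 202 203 199 201 200 198 199 198]
row335 [214 211 211 213 211 214 214 214 213 180 192 218 219 219 217 220 217 221
 221 219 221 221 222 223 222 223 223 225 224 226 225 227 222 240 242 242
 242 242 242 242 242 242 242 241 242]
sp predicted [561.76699952 222.89093819]
(503, 190) [ 0.61573559 -0.08220067  0.056     ]
(501, 228) [ 0.60414901 -0.10419809  0.056     ]
(455, 209) [ 0.58480888 -0.07711222  0.056     ]
(485, 180) [ 0.6089605  -0.07045363  0.056     ]
(485, 235) [ 0.59340104 -0.10299657  0.056     ]
```

Run:
```python
from h import *
c=load('w3');b=load('scene0');s=robot.sense()
o1,d1=ray(c,(335,233));o2,d2=ray(b,(210,307))
t=np.linalg.lstsq(np.c_[d1,-d2],o2-o1,rcond=None)[0];print('rim',o1+d1*t[0],o2+d2*t[1])
T=s['tool_pos'];print(T)
for th in (-32.2,-30):
  u=np.array([np.cos(np.radians(th)),np.sin(np.radians(th)),0]);v=np.array([-u[1],u[0],0])
  for n,uv,z in [('head',(566,207),.0715),('tail',(455,209.5),.056),('tail2',(462,209.5),.056),('jawL',(503,190),.056),('jawR',(501,228),.056),('wheelL',(418,190),.05)]:
    X=plane(c,uv,z);print(th,n,X.round(4),'u',((X-T)@u*1e3).round(1),'v',((X-T)@v*1e3).round(1))
f=c['frame'].astype(int);m=(f[:,:,0]>140)&(f[:,:,0]-f[:,:,2]>80);m[:170]=0;m[245:]=0
for x in range(452,510,4):
  y=np.nonzero(m[:,x])[0];print(x,y.min() if len(y) else '',y.max() if len(y) else '',len(y))
T2=np.array([.523,-.042,0]);yaw=np.radians(s['eef_rot'][2]);d=T2-T
print('shift',d@[np.cos(yaw),np.sin(yaw),0],d@[np.sin(yaw),-np.cos(yaw),0])
```

```text
rim [ 0.51960283 -0.03289662  0.11962234] [ 0.519677   -0.03201864  0.11937914]
[ 0.5043259  -0.04499621  0.1980027 ]
-32.2 head [ 0.6389 -0.1056  0.0715] u 146.2 v 20.4
-32.2 tail [ 0.5847 -0.0774  0.056 ] u 85.2 v 15.4
-32.2 tail2 [ 0.5884 -0.0798  0.056 ] u 89.7 v 15.4
-32.2 jawL [ 0.6157 -0.0822  0.056 ] u 114.1 v 27.9
-32.2 jawR [ 0.6041 -0.1042  0.056 ] u 116.0 v 3.1
-32.2 wheelL [ 0.5713 -0.0554  0.05  ] u 62.2 v 26.9
-30 head [ 0.6389 -0.1056  0.0715] u 146.9 v 14.8
-30 tail [ 0.5847 -0.0774  0.056 ] u 85.8 v 12.1
-30 tail2 [ 0.5884 -0.0798  0.056 ] u 90.2 v 11.9
-30 jawL [ 0.6157 -0.0822  0.056 ] u 115.1 v 23.5
-30 jawR [ 0.6041 -0.1042  0.056 ] u 116.1 v -1.4
-30 wheelL [ 0.5713 -0.0554  0.05  ] u 63.2 v 24.5
452   0
456 201 219 19
460 201 218 13
464 200 218 19
468 186 233 48
472 184 233 50
476 184 233 50
480 183 233 15
484 182 233 15
488 182 234 15
492 181 234 16
496 181 232 16
500 183 230 27
504 185 223 17
508   0
shift 0.012483422129700505 0.014207862322713193
```

The box rim corner is at (0.520, -0.033) at 0.12 high. It would foul the fingers at a fork yaw of -30°. I'll start at a fork yaw of about -20°, which clears the rim by about 11 mm, and turn toward the spindle bearing as the tool moves forward.

Emit:
drive_tool(commands=[[-1,21,0,-0.1],[-1,21,0,-0.213],[-1,21,30,-0.213],[-1,21,60,-0.213],[-1,21,60,-0.213],[-1,21,60,-0.213]])

```text
clock: 6.12
tool_pos: [0.5225, -0.0562, 0.1393]
eef_rot: [179.9, -0.0, 70.1]
wrist_force: [0.2, 0.1, -1.7]
width: 0.274
gripper_force: 59.4
```

Run:
```python
from h import *
c=snap('wrist','w4');s=robot.sense();T=s['tool_pos'];print(s['clock'],T,s['eef_rot'],s['wrist_force'])
print(proj(c,[.5196,-.0325,.1195]),proj(c,[.6056,-.0896,.056]))
```

```text
6.175 [ 0.52287781 -0.05617654  0.13967611] [ 1.79851757e+02 -3.44037567e-02  7.00995213e+01] [-0.28150257 -0.45622176 -1.30223033]
[292.44828915 271.30066601] [492.23596258 270.53048254]
```

View pics/w4.png

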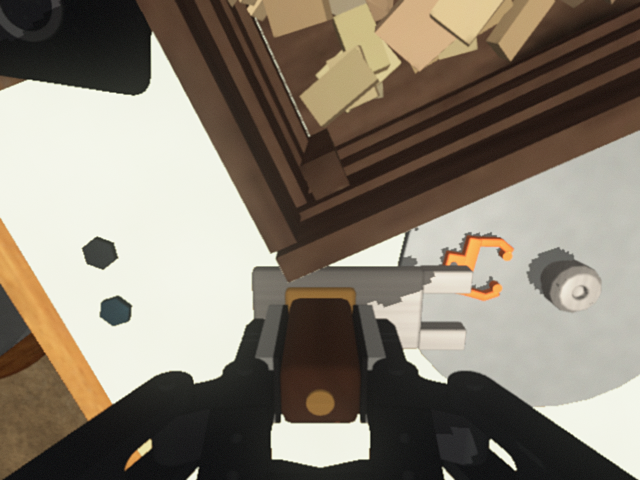

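The picture shows the box rim corner at (282,275), the clip jaws on the right at about (500,250) and (490,295), the spindle head at (578,290), and the left prong partly covering the clip's tail.

Run:
```python
from h import *
c=load('w4');s=robot.sense();T=s['tool_pos'];th=np.radians(s['eef_rot'][2]-90)
u=np.array([np.cos(th),np.sin(th),0]);v=np.array([-u[1],u[0],0])
for n,uv,z in [('rim',(286,281),.1195),('rim2',(450,212),.1195),('head',(579,291),.0715),('jawL',(507,252),.056),('jawR',(494,294),.056),('left face/tail',(447,262),.056),('leftmax',(474,238),.056)]:
  X=plane(c,uv,z);print(n,X.round(4),'u',((X-T)@u*1e3).round(1),'v',((X-T)@v*1e3).round(1))
print('fork tip px',[proj(c,T+u*.061+v*b/1e3+[0,0,-.0317]).round(1) for b in (18,8,-8,-18)])
X=np.array([.6056,-.0896,0]);print('clip org',(X-T)@u,(X-T)@v)
```

```text
rim [ 0.516  -0.0353  0.1195] u -13.6 v 17.3
rim2 [ 0.5795 -0.0306  0.1195] u 44.5 v 43.4
head [ 0.6387 -0.1066  0.0715] u 126.0 v -8.0
jawL [ 0.615  -0.0821  0.056 ] u 95.5 v 7.0
jawR [ 0.6034 -0.103   0.056 ] u 91.7 v -16.6
left face/tail [ 0.5847 -0.077   0.056 ] u 65.2 v 1.5
leftmax [ 0.6009 -0.069   0.056 ] u 77.8 v 14.5
fork tip px [array([477.6, 268. ]), array([474.8, 291.3]), array([470.7, 327.1]), array([468.2, 348.5])]
clip org 0.08915938660915272 -0.00326999310327445
```

Emit:
drive_tool(commands=[[-3,-3,0,-0.068],[-3,-3,0,-0.068],[-3,-3,20,-0.068],[-3,-3,40,-0.068],[-3,-3,40,-0.068],[-3,-3,40,-0.068]])

```text
clock: 6.92
tool_pos: [0.5188, -0.0578, 0.0993]
eef_rot: [179.9, -0.0, 74.0]
wrist_force: [1.2, 0.3, -1.3]
width: 0.274
gripper_force: 59.6
```

Run:
```python
from h import *
c=snap('wrist','w5');s=robot.sense();T=s['tool_pos'];print(T,s['eef_rot'],s['wrist_force'],s['moment'])
f=c['frame'].astype(int);m=((f[:,:,0]>130)&(f[:,:,0]-f[:,:,2]>80)).astype(np.uint8);m[:,:400]=0;m[:200]=0;m[400:]=0
ys,xs=np.nonzero(m);print(xs.min(),xs.max(),ys.min(),ys.max())
o=cv2.resize(c['frame'][200:400,390:640,::-1],None,fx=3,fy=3,interpolation=cv2.INTER_CUBIC);cv2.imwrite('pics/c5.png',o)
```

```text
[ 0.51894961 -0.05776583  0.09948596] [ 1.79866012e+02 -2.05236818e-02  7.39959450e+01] [ 0.30951807 -1.00546871 -2.25326747] [0.03099403 0.00889986 0.00157193]
474 559 269 345
```

View pics/c5.png

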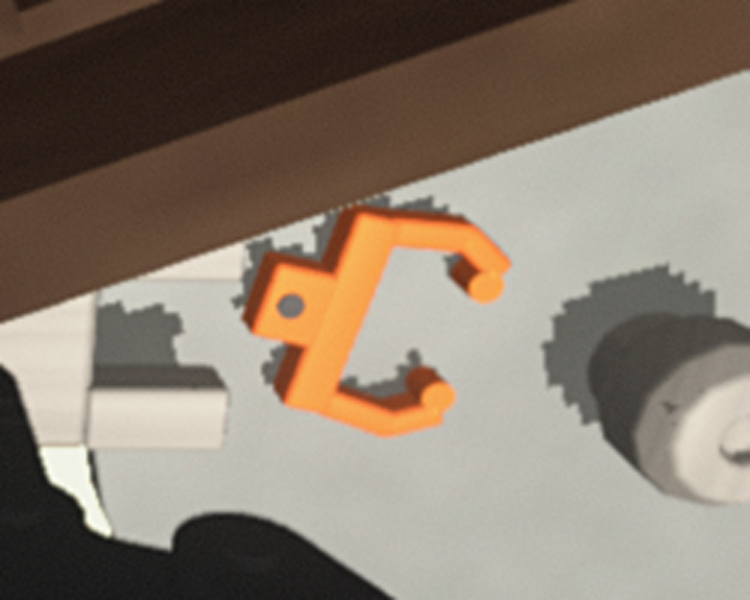

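The crop shows the clip with its tail hole at (290,305), in line with the fork's slot. The prong ends sit just behind the tail, and the spindle head is lower right. I'll measure in the tool frame.

Run:
```python
from h import *
c=load('w5');s=robot.sense();T=s['tool_pos'];th=np.radians(s['eef_rot'][2]-90)
u=np.array([np.cos(th),np.sin(th),0]);v=np.array([-u[1],u[0],0])
for n,p,z in [('hole',(290,305),.056),('jawL',(487,285),.056),('jawR',(436,395),.056),('rearL',(350,215),.056),('rearR',(298,402),.056),('tailend',(268,295),.056),('head',(742,440),.0715),('prongRendL',(222,390),T[2]-.0317),('prongRendR',(224,448),T[2]-.0317),('prongLendR',(243,279),T[2]-.0317)]:
  X=plane(c,(390+p[0]/3,200+p[1]/3),z);print(n,X.round(4),'u',((X-T)@u*1e3).round(1),'v',((X-T)@v*1e3).round(1))
```

```text
hole [ 0.5872 -0.0795  0.056 ] u 71.6 v -2.1
jawL [ 0.6148 -0.0841  0.056 ] u 99.4 v 1.1
jawR [ 0.6054 -0.0999  0.056 ] u 94.8 v -16.6
rearL [ 0.5977 -0.068   0.056 ] u 78.5 v 11.9
rearR [ 0.5858 -0.0955  0.056 ] u 74.6 v -17.8
tailend [ 0.5845 -0.0771  0.056 ] u 68.3 v -0.5
head [ 0.638  -0.1071  0.0715] u 128.0 v -14.6
prongRendL [ 0.5729 -0.0829  0.0678] u 58.8 v -9.3
prongRendR [ 0.5715 -0.092   0.0678] u 59.9 v -18.4
prongLendR [ 0.5786 -0.0672  0.0678] u 59.9 v 7.3
```

Emit:
drive_tool(commands=[[-1,0,4,0],[-1,0,7.5,0],[-1,0,7.5,0],[-1,0,7.5,0]])

```text
clock: 7.48
tool_pos: [0.5176, -0.0587, 0.0908]
eef_rot: [-180.0, 0.0, 74.0]
wrist_force: [0.4, -0.3, -2.5]
width: 0.272
gripper_force: 59.6
```

Emit:
drive_tool(commands=[[0,3,-1,0.01],[-0.2,6,-1,0.02],[-0.4,9,-1,0.03],[-0.6,12,-1,0.04],[-0.6,14,-1,0.05],[-0.6,16,-1,0.052],[-0.6,17,-1,0.052],[-0.6,17,-1,0.052]])

```text
clock: 8.48
tool_pos: [0.5338, -0.064, 0.0918]
eef_rot: [180.0, 0.0, 71.0]
wrist_force: [-0.2, -0.0, -2.4]
width: 0.276
gripper_force: 59.6
```

```bash
cat > t.py <<'E'
from h import *
import sys
T0=np.array([.51895,-.05777,.0995]);th=np.radians(-16.0);u=np.array([np.cos(th),np.sin(th),0]);v=np.array([-u[1],u[0],0])
def loc(X): return ((X-T0)@u*1e3).round(1),((X-T0)@v*1e3).round(1)
c=snap('wrist',sys.argv[1]);s=robot.sense();T=s['tool_pos']
print(s['clock'],'TCP',loc(T),T[2].round(4),'yawrel',(s['eef_rot'][2]-74).round(2),s['wrist_force'].round(1))
f=c['frame'].astype(int);m=((f[:,:,0]>130)&(f[:,:,0]-f[:,:,2]>80)).astype(np.uint8);m[:,:400]=0;m[:200]=0;m[420:]=0
k=cv2.connectedComponentsWithStats(m)
i=1+np.argmax(k[2][1:,4]);ys,xs=np.nonzero(k[1]==i)
P=np.array([loc(plane(c,(x,y),.056)) for x,y in zip(xs[::3],ys[::3])]).astype(np.float32)
print('n',len(xs),'cent',P.mean(0),'rect',cv2.minAreaRect(P),'px',xs.min(),xs.max(),ys.min(),ys.max())
a=P@[np.cos(np.radians(-13)),np.sin(np.radians(-13))]
print('u range',a.min(),a.max())
E
python3 t.py p1
```

```text
8.525 TCP (np.float64(15.9), np.float64(-2.0)) 0.0918 yawrel -2.96 [-0.5  1.  -2.2]
n 2825 cent [89.14758   -7.4028645] rect ((89.50593566894531, -7.919300079345703), (35.106056213378906, 32.84838104248047), 67.72409057617188) px 458 548 271 351
u range 72.32125536025066 106.60416840684998
```

Emit:
drive_tool(commands=[[0.3,2,0,0.008],[0.6,4,0,0.016],[0.9,6,0,0.024],[1.2,8,0,0.032],[1.5,10,0,0.04],[1.8,12,0,0.048],[2.1,14,0,0.056],[2.4,16,0,0.064],[2.7,18,0,0.07],[2.7,18,0,0.07]])

```text
clock: 9.78
tool_pos: [0.5495, -0.0658, 0.0909]
eef_rot: [-179.7, 0.0, 67.1]
wrist_force: [-4.2, 4.1, -1.4]
width: 0.274
gripper_force: 59.8
```

```bash
python3 t.py p2
python3 - <<'E'
from h import *
c=load('p2');f=c['frame'];T=robot.sense()['tool_pos'];print(proj(c,[.638,-.107,.0715]))
cv2.imwrite('pics/c6.png',cv2.resize(f[200:400,390:640,::-1],None,fx=3,fy=3,interpolation=cv2.INTER_CUBIC))
E
```

```text
9.825 TCP (np.float64(31.6), np.float64(0.7)) 0.0909 yawrel -6.92 [-3.7  3.2 -2.6]
n 2808 cent [102.40889   -9.847223] rect ((102.60208892822266, -10.787918090820312), (35.00351333618164, 32.876529693603516), 66.42958068847656) px 456 546 271 353
u range 85.90253583898169 120.91237281204099
[579.71856513 333.06795304]
```

View pics/c6.png

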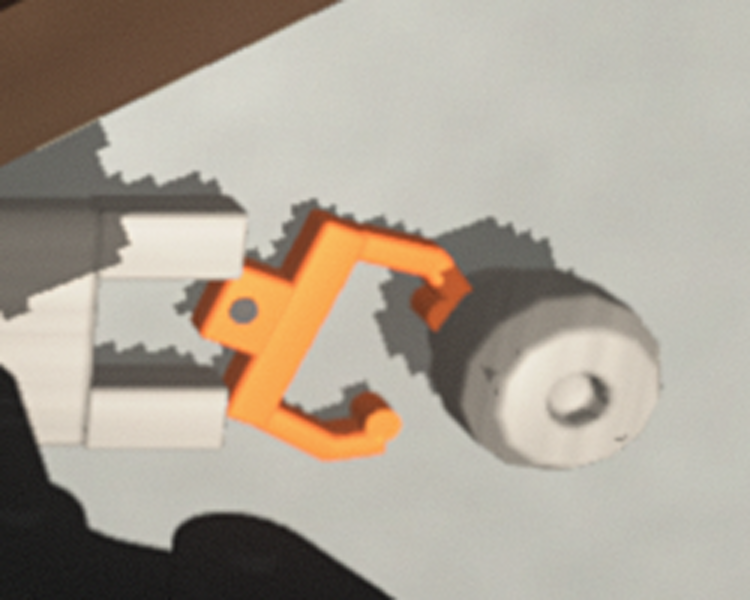

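The picture shows that the clip has turned clockwise relative to the fork. Its tail (hole at 243,310) sits against the left prong's corner at (245,270), its right rear corner is at the right prong, and its left jaw has met the neck at about (430,300). The tail is not fully in the slot, so I'll back off and realign.

```bash
cat > q.py <<'E'
from h import *
T0=np.array([.51895,-.05777,.0995]);th=np.radians(-16.0);U=np.array([np.cos(th),np.sin(th),0]);V=np.array([-U[1],U[0],0])
def loc(X): return np.array([(X-T0)@U*1e3,(X-T0)@V*1e3])
E
python3 - <<'E'
from q import *
c=load('p2');s=robot.sense();zf=s['tool_pos'][2]-.0317;print(loc(s['tool_pos']))
for n,p,z in [('hole',(243,310),.056),('jawR',(380,420),.056),('elbowL',(362,240),.056),('rearLtop',(330,222),.056),('rearR',(232,410),.056),('rearR2',(245,415),.056),('tailRL',(250,265),.056),('tailRR',(198,325),.056),('head',(578,397),.0715),('prongRL',(225,388),zf),('prongRR',(222,447),zf),('prongLR',(245,278),zf),('prongLL',(245,213),zf)]:
  print(n,loc(plane(c,(390+p[0]/3,200+p[1]/3),z)).round(1))
E
```

```text
[31.5952481   0.70269257]
hole [92.5 -5.4]
jawR [111.3 -24.7]
elbowL [108.5   3.2]
rearLtop [104.3   6.3]
rearR [ 90.7 -20.8]
rearR2 [ 92.5 -21.8]
tailRL [93.6  1.2]
tailRR [86.4 -7. ]
head [129.1 -14.3]
prongRL [ 88.9 -15.3]
prongRR [ 88.3 -24.5]
prongLR [91.9  1. ]
prongLL [92.  10.3]
```

Emit:
drive_tool(commands=[[0,-5,0,0],[0,-10,0,0],[-1.2,-10,0,-0.035],[-1.2,-9.6,0,-0.07],[-1.2,-9.6,0,-0.07],[-1.2,-9.6,0,-0.07]])

```text
clock: 10.58
tool_pos: [0.5425, -0.0648, 0.0918]
eef_rot: [180.0, 0.0, 71.0]
wrist_force: [0.0, 0.8, -1.8]
width: 0.269
gripper_force: 59.7
```

```bash
cat >> q.py <<'E'
def look(name):
    c=snap('wrist',name);s=robot.sense();T=s['tool_pos']
    print(s['clock'],'TCP',loc(T).round(1),T[2].round(4),'yawrel',(s['eef_rot'][2]-74).round(2),'F',s['wrist_force'].round(1))
    f=c['frame'].astype(int);m=((f[:,:,0]>130)&(f[:,:,0]-f[:,:,2]>80)).astype(np.uint8);m[:,:380]=0;m[:200]=0;m[440:]=0
    k=cv2.connectedComponentsWithStats(m);i=1+np.argmax(k[2][1:,4]);M=(k[1]==i).astype(np.uint8)
    # hole: largest small inner contour
    cs,h=cv2.findContours(M,cv2.RETR_CCOMP,cv2.CHAIN_APPROX_NONE)
    for q,hh in zip(cs,h[0]):
        A=cv2.contourArea(q)
        if hh[3]>=0 and 8<A<200: print('hole',A,loc(plane(c,q[:,0].mean(0),.056)).round(1))
    big=max(cs,key=cv2.contourArea)
    P=np.array([loc(plane(c,p,.056)) for p in big[:,0]])
    r=cv2.minAreaRect((P).astype(np.float32));print('rect',np.round(r[0],1),np.round(r[1],1),round(r[2]-90,1))
    # straight rear face: longest line by approximating the contour
    ap=cv2.approxPolyDP(P.astype(np.float32).reshape(-1,1,2),1.2,True)[:,0];print('poly',ap.round(1).tolist())
E
python3 -c "
from q import *
look('p3')"
```

```text
10.625 TCP [24.5 -0.2] 0.0918 yawrel -2.97 F [-0.1 -0.4 -1.7]
hole 70.5 [92.6 -5.7]
rect [103.1  -9.9] [35.2 33.8] -21.6
poly [[89.9000015258789, 2.700000047683716], [86.80000305175781, -7.599999904632568], [93.69999694824219, -13.100000381469727], [90.9000015258789, -21.600000381469727], [105.0, -29.600000381469727], [112.69999694824219, -29.0], [115.5999984741211, -23.700000762939453], [110.9000015258789, -19.200000762939453], [109.69999694824219, -19.600000381469727], [112.0, -21.100000381469727], [109.80000305175781, -24.899999618530273], [108.4000015258789, -23.399999618530273], [104.5999984741211, -24.200000762939453], [98.4000015258789, -19.5], [107.5, 1.399999976158142], [116.30000305175781, -1.2999999523162842], [119.0, -4.599999904632568], [117.5999984741211, -6.800000190734863], [119.19999694824219, -9.699999809265137], [123.5, -4.400000095367432], [121.0, -0.20000000298023224], [115.69999694824219, 4.099999904632568], [102.0999984741211, 8.300000190734863], [98.30000305175781, -1.2999999523162842]]
```

Emit:
drive_tool(commands=[[0.1,2,0,0],[0.2,4,0,0],[0.3,6,0,0],[0.4,7.5,0,0],[0.5,9,0,0],[0.7,10.5,0,0],[0.8,12,0,0],[0.9,13,0,0],[1,14,0,0]])

```text
clock: 11.75
tool_pos: [0.5558, -0.0683, 0.0917]
eef_rot: [-180.0, 0.0, 71.0]
wrist_force: [0.8, -0.3, -2.6]
width: 0.272
gripper_force: 59.7
```

```bash
python3 -c "
from q import *
look('p4')"
```

```text
11.8 TCP [38.5  0.1] 0.0918 yawrel -2.96 F [-0.6  0.4 -1.8]
hole 66.5 [97.  -5.8]
rect [108.4  -7.8] [35.5 33.4] -16.3
poly [[104.0999984741211, 9.699999809265137], [105.0, 7.900000095367432], [102.19999694824219, -0.5], [93.9000015258789, 2.200000047683716], [91.4000015258789, -9.100000381469727], [99.0999984741211, -12.800000190734863], [98.69999694824219, -22.399999618530273], [112.19999694824219, -27.399999618530273], [119.80000305175781, -25.799999237060547], [118.0, -19.399999618530273], [116.5, -21.799999237060547], [111.9000015258789, -22.0], [105.4000015258789, -19.299999237060547], [111.0, 3.0999999046325684], [120.0, 2.200000047683716], [122.69999694824219, -1.0], [122.5999984741211, -5.099999904632568], [126.5999984741211, -4.0], [127.4000015258789, 0.5], [119.0999984741211, 7.599999904632568]]
```

Emit:
drive_tool(commands=[[1.2,-0.5,0,0.032],[2.6,0.2,0,0.064],[4,1.2,0,0.096],[5.5,2.3,0,0.128],[7,3.4,0,0.16],[8.3,4.3,0,0.192],[8.3,4.3,0,0.192]])

```text
clock: 12.68
tool_pos: [0.5628, -0.0617, 0.0918]
eef_rot: [180.0, 0.0, 60.0]
wrist_force: [-0.2, -0.2, -2.0]
width: 0.273
gripper_force: 59.7
```

```bash
python3 -c "
from q import *
look('p5')"
```

```text
12.725 TCP [43.1  8.2] 0.0918 yawrel -13.96 F [-0.9 -0.  -2.7]
hole 63.5 [97.3 -5.9]
rect [108.6  -7.7] [35.6 33.4] -17.1
poly [[105.0999984741211, 10.199999809265137], [104.0, -0.8999999761581421], [93.9000015258789, 0.699999988079071], [91.9000015258789, -9.199999809265137], [98.5, -12.699999809265137], [98.9000015258789, -22.100000381469727], [113.5, -27.600000381469727], [120.4000015258789, -25.899999618530273], [117.30000305175781, -16.399999618530273], [116.9000015258789, -19.700000762939453], [112.5, -21.5], [105.4000015258789, -17.799999237060547], [111.5, 3.200000047683716], [121.0, 1.7999999523162842], [123.9000015258789, -5.300000190734863], [127.30000305175781, -3.4000000953674316], [128.10000610351562, 0.0], [121.19999694824219, 7.099999904632568]]
```

Emit:
drive_tool(commands=[[0,1,0,0.005],[0,2,0,0.01],[-0.1,3,0,0.015],[-0.1,4,0,0.02],[-0.1,5,0,0.025],[-0.2,6,0,0.03],[-0.2,7,0,0.035]])

```text
clock: 13.6
tool_pos: [0.5666, -0.0634, 0.091]
eef_rot: [-179.7, 0.0, 58.1]
wrist_force: [-4.7, 5.3, -0.8]
width: 0.272
gripper_force: 59.8
```

```bash
python3 -c "
from q import *
look('p6')"
```

```text
13.65 TCP [47.6  7.7] 0.091 yawrel -15.91 F [-4.4  4.8 -1.1]
hole 62.0 [100.3  -7. ]
rect [111.5  -8. ] [36.7 32.8] -20.6
poly [[108.5999984741211, 9.0], [109.5999984741211, 5.599999904632568], [107.4000015258789, -2.4000000953674316], [96.9000015258789, -0.8999999761581421], [95.0, -10.699999809265137], [101.69999694824219, -13.5], [101.30000305175781, -22.700000762939453], [115.0, -29.0], [121.0, -28.200000762939453], [118.5999984741211, -22.100000381469727], [114.0, -22.299999237060547], [108.5999984741211, -19.299999237060547], [113.80000305175781, 1.7000000476837158], [124.5, 0.8999999761581421], [126.19999694824219, -4.0], [130.6999969482422, -3.5], [131.5, -0.10000000149011612], [124.19999694824219, 6.800000190734863]]
```

Emit:
drive_tool(commands=[[0.2,1,0,0],[0.4,2,0,0],[0.5,3,0,0],[0.5,4,0,0]])

```text
clock: 14.15
tool_pos: [0.5733, -0.0679, 0.0923]
eef_rot: [179.9, -0.0, 58.0]
wrist_force: [0.1, 0.4, -2.4]
width: 0.272
gripper_force: 59.8
```

```bash
python3 -c "
from q import *
look('p7')"
```

```text
14.2 TCP [55.   5.3] 0.0922 yawrel -16.01 F [-0.   0.6 -2.7]
hole 67.0 [109.8  -9.9]
rect [120.4  -9.8] [37.3 27.6] -37.6
poly [[140.0, -2.4000000953674316], [133.60000610351562, 3.4000000953674316], [117.80000305175781, 5.699999809265137], [115.69999694824219, -6.0], [107.30000305175781, -4.5], [104.9000015258789, -14.300000190734863], [112.0999984741211, -16.899999618530273], [110.5, -25.700000762939453], [122.19999694824219, -30.100000381469727], [117.0, -17.799999237060547], [118.30000305175781, -10.5], [123.19999694824219, -1.2000000476837158], [132.89999389648438, -1.2999999523162842], [139.6999969482422, -7.300000190734863]]
```

It snapped in: the force dropped to zero and the clip's origin is on the spindle axis. Now I'll press home gradually.

Emit:
drive_tool(commands=[[0,1,0,0],[0,2,0,0],[0,3,0,0],[0,4,0,0],[0,4,0,0]])

```text
clock: 14.82
tool_pos: [0.5748, -0.0686, 0.0915]
eef_rot: [-179.9, 0.0, 58.1]
wrist_force: [-3.4, 2.5, -1.4]
width: 0.271
gripper_force: 59.8
```

Emit:
drive_tool(commands=[[0,1,0,0],[0,2,0,0],[0,3,0,0],[0,3,0,0]])

```text
clock: 15.32
tool_pos: [0.5752, -0.0688, 0.0909]
eef_rot: [-179.6, 0.1, 58.1]
wrist_force: [-6.2, 5.8, 0.6]
width: 0.273
gripper_force: 60.1
```

Emit:
drive_tool(commands=[[0,1,-0.4,0],[0,2,-0.7,0],[0,3,-0.7,0],[0,3.5,-0.7,0],[0,3.5,-0.7,0]])

```text
clock: 15.95
tool_pos: [0.5756, -0.069, 0.0908]
eef_rot: [-179.2, 0.2, 58.1]
wrist_force: [-11.3, 7.9, 2.0]
width: 0.27
gripper_force: 60.3
```

Emit:
drive_tool(commands=[[0,0.4,0,0],[0,0.8,0,0],[0,0.8,0,0],[0,0.8,0,0],[0,0.8,0,0],[0,0.8,0,0]])

```text
clock: 16.7
tool_pos: [0.5756, -0.0691, 0.0907]
eef_rot: [-179.2, 0.2, 58.1]
wrist_force: [-12.5, 8.8, 3.2]
width: 0.276
gripper_force: 60.5
```

Emit:
drive_tool(commands=[[0,-3,0,0],[0,-6,0,0],[0,-9,0,0],[0,-13,0,0],[0,-17,0,0],[0,-21,0,0],[0,-21,0,0]])

```text
clock: 17.58
tool_pos: [0.5638, -0.0621, 0.0926]
eef_rot: [180.0, 0.0, 58.0]
wrist_force: [0.2, -0.5, -2.5]
width: 0.275
gripper_force: 59.9
```

```bash
python3 -c "
from q import *
look('p8')"
```

```text
17.625 TCP [44.6  8.1] 0.0926 yawrel -15.97 F [ 0.3  0.5 -2.6]
hole 60.5 [109.9 -10.2]
rect [119.6  -9.4] [37.2 30.7] -35.7
poly [[139.6999969482422, -2.5], [133.60000610351562, 3.299999952316284], [117.5999984741211, 6.099999904632568], [114.0999984741211, -2.9000000953674316], [106.5999984741211, -1.2000000476837158], [104.0, -11.399999618530273], [104.80000305175781, -14.0], [111.0, -17.200000762939453], [110.0999984741211, -25.299999237060547], [123.30000305175781, -30.600000381469727], [117.19999694824219, -17.5], [118.19999694824219, -11.600000381469727], [123.30000305175781, -1.899999976158142], [133.39999389648438, -2.0], [139.89999389648438, -7.5]]
```

Emit:
drive_tool(commands=[[0,0,-30,0],[0,0,-70,0],[0,0,-110,0],[-30,15,-110,-0.05],[-80,39,-110,-0.13],[-130,64,-110,-0.22],[-180,88,-110,-0.31],[-230,113,-110,-0.4],[-264,130,-110,-0.4625],[-264,130,-110,-0.4625]])

```text
clock: 18.88
tool_pos: [0.5323, -0.3603, 0.2019]
eef_rot: [-179.9, 0.1, 84.1]
wrist_force: [0.4, 0.6, -2.2]
width: 0.273
gripper_force: 60.1
```

Emit:
drive_tool(commands=[[0,0,20,0],[0,0,50,0],[0,0,70,0],[0,0,70,0],[0,0,70,0]])

```text
clock: 19.5
tool_pos: [0.5354, -0.3546, 0.1332]
eef_rot: [179.9, 0.0, 84.6]
wrist_force: [-0.7, -0.0, -1.1]
width: 0.27
gripper_force: 60.0
```

Run:
```python
from h import *
c=snap('wrist','m1');s=robot.sense();T=s['tool_pos'];print(s['clock'],T,s['eef_rot'],s['wrist_force'],s['width']*85.4)
f=c['frame'].astype(int);m=((f[:,:,0]-f[:,:,2]>35)&(f[:,:,0]>90)).astype(np.uint8)
k=cv2.connectedComponentsWithStats(m);i=1+np.argmax(k[2][1:,4]);print(k[2][1:][k[2][1:,4]>300].tolist())
ys,xs=np.nonzero((k[1]>0)&(k[2][k[1],4]>150))
sel=(xs>150)&(xs<560)&(ys>100)&(ys<470)
P=np.array([plane(c,p,.004)[:2]*1000 for p in zip(xs[sel],ys[sel])],np.float32);print(cv2.minAreaRect(P))
```

```text
19.55 [ 0.53561178 -0.35493924  0.13369598] [1.79875739e+02 5.72385437e-02 8.45588112e+01] [-0.03722719 -0.15603827 -1.64661986] 23.466034588176978
[[228, 177, 232, 121, 17828], [582, 245, 58, 235, 4828], [0, 246, 64, 208, 5021], [286, 289, 69, 17, 649], [541, 302, 60, 53, 1670], [307, 391, 27, 24, 514]]
((575.2723388671875, -380.8638610839844), (195.24850463867188, 177.09271240234375), 13.993566513061523)
```

Run:
```python
from h import *
c=load('m1');s=robot.sense();T=s['tool_pos']
f=c['frame'].astype(int);m=((f[:,:,0]-f[:,:,2]>35)&(f[:,:,0]>90)).astype(np.uint8)
k=cv2.connectedComponentsWithStats(m)
i=[j for j in range(1,k[0]) if k[2][j,4]>10000][0];ys,xs=np.nonzero(k[1]==i)
P=np.array([plane(c,p,.004)[:2]*1000 for p in zip(xs,ys)],np.float32);r=cv2.minAreaRect(P);print(r)
print('corners px',[ (xs[j],ys[j]) for j in (np.argmin(xs+ys),np.argmax(xs-ys),np.argmax(xs+ys),np.argmin(xs-ys))])
M=np.array(r[0])/1000;th=np.radians(s['eef_rot'][2]-90);u=np.array([np.cos(th),np.sin(th)]);v=np.array([-u[1],u[0]])
print('mat rel TCP u,v',(M-T[:2])@u,(M-T[:2])@v)
```

```text
((548.586669921875, -356.1575012207031), (78.06034851074219, 139.18309020996094), 84.55382537841797)
corners px [(np.int64(232), np.int64(178)), (np.int64(458), np.int64(179)), (np.int64(450), np.int64(264)), (np.int64(235), np.int64(297))]
mat rel TCP u,v 0.013031942229937844 1.7557045529413442e-05
```

Emit:
drive_tool(commands=[[0.8,-2.3,20,0],[0.8,-2.3,45,0],[0.8,-2.3,65,0],[0.8,-2.3,80,0],[0.8,-2.3,85,0],[0.8,-2.3,86.5,0],[0.8,-2.3,86.5,0]])

```text
clock: 20.42
tool_pos: [0.5329, -0.3541, 0.0466]
eef_rot: [179.9, 0.0, 84.5]
wrist_force: [0.9, -0.3, -2.2]
width: 0.275
gripper_force: 60.1
```

Emit:
drive_tool(commands=[[0,0,1,0],[0,0,2,0],[0,0,2.5,0],[0,0,3,0]])

```text
clock: 20.92
tool_pos: [0.5324, -0.3539, 0.0437]
eef_rot: [-180.0, 0.0, 84.5]
wrist_force: [-2.1, 1.1, 5.8]
width: 0.276
gripper_force: 60.9
```

Emit:
drive_tool(commands=[[0,0,-0.5,0],[0,0,-0.5,0],[0,0,-0.5,0],[0,0,-0.5,0],[0,0,-0.5,0],[0,0,-0.5,0],[0,0,-0.5,0],[0,0,-0.5,0]], fingers=70)

```text
clock: 21.92
tool_pos: [0.5324, -0.3538, 0.0435]
eef_rot: [180.0, 0.0, 84.5]
wrist_force: [-0.5, -0.7, -0.4]
width: 0.821
gripper_force: 0.0
```

Emit:
drive_tool(commands=[[0,0,-20,0],[0,0,-50,0],[0,0,-90,0],[0,0,-140,0],[0,0,-180,0],[0,0,-200,0],[0,0,-200,0],[0,0,-200,0]])

```text
clock: 22.92
tool_pos: [0.5318, -0.3535, 0.243]
eef_rot: [-179.9, -0.0, 84.5]
wrist_force: [-0.0, -0.0, -0.5]
width: 0.82
gripper_force: 0.0
```

Run:
```python
from h import *
c=snap('wrist','e1');t=snap('top','e2');s=robot.sense();print(s['clock'],s['tool_pos'],s['wrist_force'],s['width'])
f=c['frame'].astype(int);m=((f[:,:,0]-f[:,:,2]>35)&(f[:,:,0]>90)).astype(np.uint8)
k=cv2.connectedComponentsWithStats(m)
for j in range(1,k[0]):
  if k[2][j,4]>3000:
    ys,xs=np.nonzero(k[1]==j);P=np.array([plane(c,p,.004)[:2]*1000 for p in zip(xs,ys)],np.float32);r=cv2.minAreaRect(P);print(k[2][j],r)
    x,y,w,h,_=k[2][j]
    sub=f[y:y+h,x:x+w];g=((sub.max(2)-sub.min(2)<25)&(sub.max(2)>110)).astype(np.uint8);kk=cv2.connectedComponentsWithStats(g)
    for q in range(1,kk[0]):
      if kk[2][q,4]>500:
        yy,xx=np.nonzero(kk[1]==q);P=np.array([plane(c,(a+x,b+y),.012)[:2]*1000 for a,b in zip(xx,yy)],np.float32);print('foot',kk[2][q],cv2.minAreaRect(P))
def orange(d):
  f=d['frame'].astype(int);m=(f[:,:,0]>150)&(f[:,:,0]-f[:,:,2]>90);m[:,:195]=0;m[:,270:]=0;m[:195]=0;m[260:]=0
  ys,xs=np.nonzero(m);return plane(d,(xs.mean(),ys.mean()),.056).round(4),len(xs)
print(orange(load('top0')),orange(t))
d=np.abs(t['frame'].astype(int)-load('top0')['frame'].astype(int)).max(2)>40
kk=cv2.connectedComponentsWithStats(d.astype(np.uint8));print([x.tolist() for x in kk[2][1:] if x[4]>8])
```

```text
23.025 [ 0.53157171 -0.35344354  0.24211846] [ 0.22774282 -0.24292619 -0.93793285] 0.8190849746230108
[    8     0   127   389 10895] ((333.4208984375, -350.34014892578125), (342.724609375, 39.74590301513672), 89.83155822753906)
foot [   40     0    87   361 15629] ((344.34857177734375, -333.05523681640625), (301.619140625, 62.93793869018555), 77.01737976074219)
[  520     0   120   404 28907] ((771.255615234375, -402.384033203125), (358.8195495605469, 108.9234619140625), 84.564208984375)
foot [    0     0    52   326 12257] ((716.4178466796875, -349.4367980957031), (36.70492172241211, 269.20379638671875), 2.6504263877868652)
foot [  0 340  14  59 661] ((712.196533203125, -533.4154052734375), (11.933455467224121, 64.69864654541016), 2.2328121662139893)
[ 259  158  166   90 9803] ((548.9757690429688, -356.8154602050781), (78.52267456054688, 139.1809539794922), 84.52323913574219)
foot [  70   27   64   41 1707] ((565.280029296875, -357.96435546875), (34.718833923339844, 52.990501403808594), 85.278564453125)
foot [ 30  28  17  40 534] ((511.5168762207031, -353.0633239746094), (34.098262786865234, 13.03779125213623), 86.22344970703125)
(array([ 0.5937, -0.089 ,  0.056 ]), 97) (array([ 0.6248, -0.1081,  0.056 ]), 68)
[[337, 163, 18, 18, 160], [216, 162, 201, 318, 21696], [355, 177, 10, 6, 25], [224, 214, 16, 12, 85], [214, 225, 17, 16, 123], [346, 233, 16, 11, 101], [336, 240, 5, 8, 17], [341, 241, 6, 6, 17], [329, 249, 32, 41, 328], [336, 250, 4, 8, 15], [343, 250, 5, 5, 19], [328, 258, 19, 17, 215], [342, 274, 4, 4, 12], [132, 442, 119, 38, 3455], [528, 464, 51, 16, 512], [192, 469, 13, 11, 86], [204, 478, 6, 2, 10]]
```

```bash
python3 -c "
from workcell import robot
print(robot.hand_in())"
```

```text
the job is handed in; nothing more can be done
None
```

The job is handed in: the clip snapped into the groove and was pressed home at about 15 N, and the fork stands upright and released within about 1.5 mm of the mat's middle. The first push turned the clip out of line and I had to realign once. The glue tube, nippers and eraser were never approached, though I did not re-measure their positions at the end. The clock read about 23 s of the 61 s allowed.

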